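Load the sample carrier from behind the solvent bottles

TASK

The sample carrier stands at the back of the solvent tray, hemmed in by three bottles in front of it. First move all three bottles upright onto the steel side tray, then set the carrier fully down into the pocket of the loading dock, and only then put each bottle back upright on the solvent tray where it stood at the start. Set the bottles and the carrier down gently, never dropping or tipping them, and leave the small white beaker beside the carrier where it is.

Things in the scene. Friction and masses are not known exactly. Their poses are not given: they have to be found in the camera images.
- round_bottle: Round bottle, the tallest: body 60 mm in diameter up to 84 mm height, shoulder sloping to a 28 mm neck at 108 mm, cap 34 mm in diameter from 117 to 145 mm (its top). Amber glass, white cap to grip; closed, 0.2 to 0.45 kg. Origin: centre of underside, z up. Starts in any of the three places of the row on the solvent tray's robot side; returns there at the end, turn about vertical free.
- square_bottle: Square bottle: body 52 x 52 mm up to 82 mm height, short shoulder to a 28 mm neck at 94 mm, cap 32 mm in diameter from 102 to 130 mm (its top). Amber glass, white cap to grip; closed, 0.2 to 0.45 kg. Origin: centre of underside, z up. Starts in any of the three places of the row on the solvent tray's robot side; returns there at the end, turn about vertical free.
- conical_flask: Conical flask: base 62 mm in diameter, narrowing steadily from 8 mm height to a 28 mm neck at 90 mm, cap 32 mm in diameter from 110 to 138 mm (its top). Amber glass, white cap to grip; closed, 0.2 to 0.45 kg. Origin: centre of underside, z up. Starts in any of the three places of the row on the solvent tray's robot side; returns there at the end, turn about vertical free.
- carrier: Aluminium vial carrier, black vial caps: block 40 (x) x 96 (y) x 30 mm high; eight vials stand 10 mm out of its top, 19 to 45 mm either side of the middle along y; grip fin at the middle 12 mm thick (x), 32 mm long (y), its top 65 mm high. 0.13 to 0.25 kg. Origin: centre of underside. Behind the bottles, in the left or right half of the solvent tray; hemmed in.
- beaker: Small empty white beaker, 48 mm in diameter at the rim and 45 mm high, loose, in the half of the solvent tray's back row that the carrier does not stand in. Leave it alone. Origin at the centre of its underside.
- solvent_tray: Fixed flat grey plastic tray, 178 (x) x 288 (y) mm outside, 4 mm walls 14 mm high, floor 5 mm above its origin (centre of underside, on the bench). Its x axis points from the bottle row (42 mm on the -x side of its centre, places about 76 mm apart along y) to the back row (22 mm on the +x side).
- side_tray: Fixed flat stainless steel tray, empty, to the left or the right of the solvent tray: 262 mm (x) by 132 mm (y) outside, 4 mm walls 14 mm high, floor 5 mm above its origin (centre of its underside, on the bench). Room for the three bottles in a row along its x axis, about 76 mm apart.
- dock: Fixed dock on the other side of the solvent tray: plate 140 (x) x 160 (y) mm, 26 mm high, with a pocket in its middle 56 (x) x 112 (y) mm, pocket floor 12 mm above the origin; grey ridge 50 mm high along its +x edge, 42 to 70 mm from the centre. Origin under the pocket's centre, at bench level. The carrier's long side goes along dock y, either way round.
Mind the look-alikes: they are no part of the job. What is shaped like the conical_flask but blue or yellow is not meant.

How it is judged:
On the way, in this order (a step that is already met when the one before it is completed fails the run):
1. all three bottles stand upright and released on the side tray, the carrier still in its place (x of round_bottle in the frame of side_tray between -0.11 and 0.11 m and y of round_bottle in the frame of side_tray between -0.045 and 0.045 m and z of round_bottle in the frame of side_tray between -0.001 and 0.011 m and angle between each of round_bottle, square_bottle, conical_flask's own z axis and vertical below 0.1 rad and linear speed of each of round_bottle, square_bottle, conical_flask below 0.02 m/s and angular speed of each of round_bottle, square_bottle, conical_flask below 0.15 rad/s and contact force between the fingers and round_bottle below 0.05 N and x of square_bottle in the frame of side_tray between -0.11 and 0.11 m and y of square_bottle in the frame of side_tray between -0.045 and 0.045 m and z of square_bottle in the frame of side_tray between -0.001 and 0.011 m and contact force between the fingers and square_bottle below 0.05 N and x of conical_flask in the frame of side_tray between -0.11 and 0.11 m and y of conical_flask in the frame of side_tray between -0.045 and 0.045 m and z of conical_flask in the frame of side_tray between -0.001 and 0.011 m and contact force between the fingers and conical_flask below 0.05 N and distance of carrier from where it was at the start of the episode below 0.03 m), for 0.2 s.
2. the carrier lies released in the dock's pocket while the three bottles stand on the side tray (x of carrier in the frame of dock between -0.012 and 0.012 m and y of carrier in the frame of dock between -0.012 and 0.012 m and z of carrier in the frame of dock between 0.008 and 0.016 m and angle between the y axis of carrier and the y axis of dock, either way round below 0.25 rad and angle between each of carrier, round_bottle, square_bottle, conical_flask's own z axis and vertical below 0.1 rad and linear speed of each of carrier, round_bottle, square_bottle, conical_flask below 0.02 m/s and angular speed of each of carrier, round_bottle, square_bottle, conical_flask below 0.15 rad/s and contact force between the fingers and carrier below 0.05 N and x of round_bottle in the frame of side_tray between -0.11 and 0.11 m and y of round_bottle in the frame of side_tray between -0.045 and 0.045 m and z of round_bottle in the frame of side_tray between -0.001 and 0.011 m and contact force between the fingers and round_bottle below 0.05 N and x of square_bottle in the frame of side_tray between -0.11 and 0.11 m and y of square_bottle in the frame of side_tray between -0.045 and 0.045 m and z of square_bottle in the frame of side_tray between -0.001 and 0.011 m and contact force between the fingers and square_bottle below 0.05 N and x of conical_flask in the frame of side_tray between -0.11 and 0.11 m and y of conical_flask in the frame of side_tray between -0.045 and 0.045 m and z of conical_flask in the frame of side_tray between -0.001 and 0.011 m and contact force between the fingers and conical_flask below 0.05 N), for 0.2 s.
At the end, for the whole second after the job is handed in: The carrier sits flat in the dock pocket (within 12 mm along each axis, 0.25 rad, 4 mm of the pocket floor); each bottle stands upright within 15 mm of where it stood at the start; the beaker is within 20 mm of its start; all is released and at rest (x of carrier in the frame of dock between -0.012 and 0.012 m and y of carrier in the frame of dock between -0.012 and 0.012 m and z of carrier in the frame of dock between 0.008 and 0.016 m and angle between the y axis of carrier and the y axis of dock, either way round below 0.25 rad and angle between each of carrier, round_bottle, square_bottle, conical_flask's own z axis and vertical below 0.1 rad and linear speed of each of carrier, round_bottle, square_bottle, conical_flask below 0.02 m/s and angular speed of each of carrier, round_bottle, square_bottle, conical_flask below 0.15 rad/s and contact force between the fingers and carrier below 0.05 N and distance of each of round_bottle, square_bottle, conical_flask from where it was at the start of the episode below 0.015 m and contact force between the fingers and round_bottle below 0.05 N and contact force between the fingers and square_bottle below 0.05 N and contact force between the fingers and conical_flask below 0.05 N and distance of beaker from where it was at the start of the episode below 0.02 m); the robot touches nothing.
It fails at once if a bottle or the carrier is dropped (falls freely from more than about 10 mm, faster than 0.45 m/s out of the fingers) ((linear speed of round_bottle above 0.45 m/s and contact force between the fingers and round_bottle below 0.05 N) or (linear speed of square_bottle above 0.45 m/s and contact force between the fingers and square_bottle below 0.05 N) or (linear speed of conical_flask above 0.45 m/s and contact force between the fingers and conical_flask below 0.05 N) or (linear speed of carrier above 0.45 m/s and contact force between the fingers and carrier below 0.05 N)).
It fails at once if a bottle or the carrier is tipped by more than 35 degrees (angle between any of round_bottle, square_bottle, conical_flask, carrier's own z axis and vertical above 0.61 rad).
It fails at once if the beaker is pushed more than 25 mm away or tipped over (distance of beaker from where it was at the start of the episode above 0.025 m or angle between beaker's own z axis and vertical above 0.6 rad).
It also fails if it takes over 144 s, if anything falls off the work surface, if the arm or the gripper's body presses on something with over 40 N, if the wrist force passes 120 N, or if a joint passes its speed limit or range.

ROBOT

A 6-joint arm with a two-finger parallel gripper is mounted at the origin on the work surface. World frame = base frame: x ahead of the robot, y to its left, z up, the work surface at z = 0. Lengths are in m, angles in rad, forces in N, time in s.
With the tool pointing down it reaches from about 0.375 to 0.925 m from the base axis. Payload 5.7 kg.
Tool frame: the origin (TCP) lies midway between the tips of the shut fingers; the grasp point (between the pads) lies 19 mm behind it; z points along the fingers, x is the direction in which the jaws open and shut, and the axes are right-handed (so a half turn about z gives the same grasp; the last joint's range is limited). The gripper opens to 85 mm and grips with 20 to 120 N. Pads are 22 mm wide; open, the fingers measure 114 mm over their backs; the gripper's body (76 mm by 85 mm) begins 54 mm behind the grasp point. The pads swing forward as they close: fully open they stand 13 mm farther back than shut.
Start: joints at [-1.228, 0.359, 1.51, -0, 1.272, -0.115], TCP at [0.265, -0.538, 0.231] pointing down, gripper open.
Joint ranges: [-2.97, 2.97], [-1.01, 2.36], [0.21, 2.38], [-0.96, 4.11], [0.2, 2.71], [-2.98, 2.98]. Speed limits (rad/s): [2.39, 2.39, 3.14, 3.14, 3.14, 3.14].

INTERFACE

Orientations are given as a rotation vector (axis times angle).
In Python, from plant import env, optics gives the robot as it stands.
- The arm moves only by the shell command python3 -m crank 'ROWS' [FORCE]. ROWS is JSON, one flat list of numbers, 5 for each row, row after row: the shift along the tool's x, y, z in m, then the turn about the tool's z in degrees, then the opening, from 0 (shut) to 1 (fully open). A call has exactly 10 rows; each row is the pose to reach, as a shift and turn from the pose commanded when the call began, along the tool's axes at that moment; what a row does not reach only later rows make up. A row lasts 1/8 s, in which the tool goes at most 62.5 mm and 10.7 degrees, less where a joint would pass 70% of its speed; a pose out of reach is approached as far as the arm can. A call with a gripper value outside its range is refused whole. The fingers move at their own pace and stop on an object; FORCE is the grip in N (left out, the last holds). Time passes only in rows, so rows that repeat a pose let the fingers close, or fill a call up. It gives the time, the measured TCP pose, the force and the opening at its end, in the units of the state.
- env.get_state(): the state, without advancing time (a new reading comes with each control period).
- optics.get_image(name): name is "side" or "top"; returns a dict with "color" (400x640x3 uint8, blue, green, red), "depth" (400x640 float32, m along the optical axis (not along the pixel's ray), 0 where there is no reading), "intrinsics" (3x3 intrinsics, pixels), "k1" (the pictures are not rectified: a ray, as slopes to the right and down, at radius r is drawn at 1 + k1 r^2 times it, then the intrinsics apply), "origin" and "attitude" of the camera in the world. Camera axes: x right, y down, z forward; pixel columns grow to the right and rows downward; lengths in m; the calibration is good to about 2 mm. A picture is of the moment at which its call begins.
- env.hand_in(): hands the job in, once; it reports no verdict.
Trained networks look in the newest picture that a camera, given by its name, has taken for a name from the list of things; names that differ only in an ending like _2 or _b are one class to them, and where a whole thing is asked for, a point or a joint stands for the part that bears it (a point fixed in the world has none). Each returns a list of dicts, best first, with "score" (0 to 1); they miss things now and then, are a little off and sometimes report something else, mostly with a low value. They report only what shows in the picture. A call takes as long as a camera call. They do not tell look-alikes from the thing itself.
- optics.regions_of(camera, thing): "pixels" (400x640 bool, what is visible of it) and "rect" ([left, top, right, bottom] in pixels, round what is visible of it).
The state is a dict: "time": time; "joint_positions": joint angles; "joint_vel": joint speeds; "tau": joint torques, N m; "tcp_pos": TCP position; "tcp_rot": TCP orientation; "force": force on the tool from outside, world axes, zero at the start; "wrist_torque": the same for the moment, N m; "width": opening from 0.0 (shut) to 1.0 (fully open).
Only numpy, scipy, OpenCV 4.12 (cv2) and the standard library are available. Lean on these libraries where they do the work, as an engineer would, in place of code of your own. Each camera call takes 0.05 s, during which the arm holds its last target. There are 200 camera calls.

## Working session

There is one attempt and no reset: what is moved stays moved. The work goes in short steps, Python scripts to look and compute and a shell command to move; the robot and the scene stay as the last step left them, time stands still between calls to the robot, and variables do not carry over. Pictures are saved under pics/ and viewed, about 12 in all and at most 16, crops included, and the job is handed in when it is done.

```bash
ls; mkdir -p pics
cat > h.py <<'E'
import numpy as np, cv2
from plant import env, optics
from scipy.spatial.transform import Rotation as R
def att(im):
    a=np.array(im["attitude"],float)
    return a if a.shape==(3,3) else R.from_rotvec(a).as_matrix() if a.size==3 else R.from_quat(a).as_matrix()
def cloud(im):
    K=np.array(im["intrinsics"]);D=np.array([im["k1"],0,0,0,0],float)
    h,w=im["depth"].shape
    u,v=np.meshgrid(np.arange(w),np.arange(h))
    p=cv2.undistortPoints(np.stack([u,v],-1).reshape(-1,1,2).astype(np.float32),K,D).reshape(h,w,2)
    z=im["depth"][...,None]
    c=np.concatenate([p*z,z],-1)
    return c@att(im).T+np.array(im["origin"])
E
python3 - <<'E'
from h import *
s=env.get_state(); print({k:np.round(v,3).tolist() for k,v in s.items()})
ims={}
for n in("top","side"):
    im=optics.get_image(n); cv2.imwrite(f"pics/{n}0.png",im["color"]); ims[n]=im
    print(n,im["k1"],im["origin"],im["attitude"],np.array(im["intrinsics"]).tolist())
    P=cloud(im); np.save(f"{n}0.npy",P)
    for t in["round_bottle","square_bottle","conical_flask","carrier","beaker","solvent_tray","side_tray","dock"]:
        for r in optics.regions_of(n,t)[:3]:
            m=r["pixels"]&(im["depth"]>0); q=P[m]
            if len(q)==0: continue
            print(n,t,round(r["score"],2),np.round(r["rect"]).tolist(),np.median(q,0).round(3),q.min(0).round(3),q.max(0).round(3))
E
```

```text
pics
{'time': 0.0, 'joint_positions': [-1.228, 0.36, 1.511, 0.0, 1.272, -0.115], 'joint_vel': [-0.001, -0.0, 0.001, 0.001, 0.002, 0.0], 'tau': [0.001, -52.761, -27.862, -0.0, 0.013, -0.0], 'tcp_pos': [0.265, -0.538, 0.23], 'tcp_rot': [-2.667, 1.659, 0.002], 'force': [0.17, -0.316, -0.244], 'wrist_torque': [-0.006, -0.006, -0.003], 'width': 0.999}
top -0.014781759129506803 [0.42752141 0.00758745 0.87308446] [-2.16751984  2.22243501 -0.06394162] [[446.5696353249421, 0.0, 320.25641360347726], [0.0, 446.5696353249421, 195.51972892519382], [0.0, 0.0, 1.0]]
top round_bottle 0.69 [264.0, 152.0, 301.0, 191.0] [0.515 0.07  0.101] [0.492 0.044 0.002] [0.552 0.113 0.153]
top round_bottle 0.26 [305.0, 150.0, 335.0, 182.0] [0.518 0.002 0.089] [ 0.497 -0.025  0.002] [0.565 0.029 0.138]
top square_bottle 0.83 [303.0, 149.0, 335.0, 184.0] [0.518 0.002 0.09 ] [ 0.497 -0.024  0.002] [0.565 0.027 0.138]
top conical_flask 0.92 [343.0, 145.0, 377.0, 182.0] [ 0.523 -0.068  0.067] [ 0.5   -0.107 -0.   ] [ 0.571 -0.043  0.145]
top conical_flask 0.73 [450.0, 254.0, 499.0, 286.0] [ 0.33  -0.259  0.067] [ 0.28
[... 1379 characters left out ...]
.379 -0.239  0.139]
side conical_flask 0.58 [292.0, 104.0, 310.0, 154.0] [ 0.615 -0.208  0.078] [ 0.596 -0.405 -0.002] [ 0.696 -0.188  0.139]
side carrier 0.72 [267.0, 154.0, 285.0, 191.0] [ 0.6   -0.036  0.043] [ 0.536 -0.101  0.003] [0.637 0.086 0.124]
side beaker 0.84 [247.0, 194.0, 262.0, 218.0] [0.595 0.08  0.034] [0.572 0.052 0.003] [0.632 0.102 0.053]
side solvent_tray 0.72 [216.0, 158.0, 335.0, 249.0] [0.575 0.084 0.005] [ 0.479 -0.167 -0.004] [0.673 0.149 0.08 ]
side side_tray 0.55 [170.0, 259.0, 327.0, 359.0] [0.479 0.313 0.004] [ 0.355  0.232 -0.003] [0.621 0.379 0.017]
side dock 0.58 [326.0, 112.0, 390.0, 169.0] [ 0.477 -0.276  0.025] [ 0.397 -0.428 -0.002] [ 0.577 -0.209  0.055]
```

Run:
```python
from h import *
im=optics.get_image("top"); P=cloud(im); c=im["color"]
cv2.imwrite("pics/t1.png",cv2.resize(c[80:300,110:540],None,fx=1.8,fy=1.8))
def rect(m,name):
    q=P[m][:,:2].astype(np.float32)*1000
    (cx,cy),(w,h),a=cv2.minAreaRect(q); print(name,len(q),"centre",round(cx,1),round(cy,1),"size",round(w,1),round(h,1),"ang",round(a,1), "med",np.median(q,0).round(1))
X,Y,Z=P[...,0],P[...,1],P[...,2]
box=lambda a,b,c_,d:(X>a)&(X<b)&(Y>c_)&(Y<d)&(im["depth"]>0)
for n,b,z in(("round",(.47,.57,.04,.12),.145),("square",(.47,.57,-.035,.04),.13),("cone",(.47,.57,-.12,-.04),.138)):
    rect(box(*b)&(Z>z-.004)&(Z<z+.016),n+" cap")
rect(box(.55,.66,-.13,.03)&(Z>.06)&(Z<.08),"fin")
rect(box(.56,.66,-.13,.03)&(Z>.03)&(Z<.06),"carrier body+vials")
rect(box(.56,.66,.03,.12)&(Z>.035)&(Z<.06),"beaker rim")
def largest(m):
    n,l,s,_=cv2.connectedComponentsWithStats(m.astype(np.uint8)); return l==1+s[1:,4].argmax()
r=lambda t:optics.regions_of("top",t)[0]["pixels"]&(im["depth"]>0)
m=r("side_tray"); rect(largest(m&(Z>.001)&(Z<.025)),"side_tray")
m=r("dock"); rect(largest(m&(Z>.018)),"dock plate"); rect(largest(m&(Z>.04)),"ridge"); rect(largest(m&(Z<.018)&(Z>.006)&box(.42,.53,-.36,-.23)),"pocket")
m=r("solvent_tray"); rect(largest(m&(Z>.002)&(Z<.025)),"solvent")
```

```text
round cap 343 centre 522.2 73.9 size 32.8 32.3 ang 43.6 med [522.   73.9]
square cap 288 centre 524.0 2.0 size 30.1 30.2 ang 88.4 med [524.    1.9]
cone cap 289 centre 531.1 -73.3 size 30.8 30.5 ang 70.4 med [531.  -72.5]
fin 132 centre 593.9 -61.3 size 12.3 31.4 ang 2.2 med [593.2 -61. ]
carrier body+vials 919 centre 593.9 -61.8 size 40.7 96.4 ang 1.7 med [589.6 -59.7]
beaker rim 192 centre 593.4 76.4 size 45.1 46.3 ang 88.2 med [600.8  78.4]
side_tray 9331 centre 485.6 310.4 size 134.4 262.0 ang 88.3 med [484.1 311.9]
dock plate 4626 centre 469.5 -292.9 size 159.6 140.2 ang 86.8 med [ 477.5 -290.9]
ridge 1296 centre 525.2 -296.3 size 158.9 28.6 ang 86.5 med [ 524.3 -294.3]
pocket 1619 centre 469.5 -295.9 size 108.7 55.9 ang 86.6 med [ 469.6 -297.2]
solvent 8313 centre 570.1 2.5 size 178.7 288.5 ang 1.7 med [580.6  12.6]
```

View pics/t1.png

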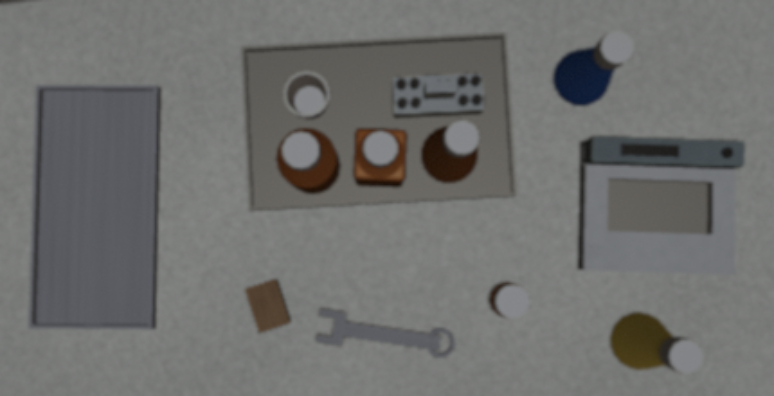

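The picture shows the solvent tray with the beaker (crop 305,95) and the carrier (440,95) at the back. In front stand the round bottle (303,155), square bottle (380,155) and amber flask (455,145). The side tray is at left (95,205) and the dock at right (660,205, pocket in the middle, ridge at +x). The blue flask (600,60) and yellow flask (660,345) are decoys. The networks agree with the picture.

```bash
cat > go.py <<'E'
import sys; from h import *
x,y,z,yaw=map(float,sys.argv[1:5])   # target tcp mm, tool-x yaw deg
s=env.get_state(); M=R.from_rotvec(s["tcp_rot"]).as_matrix()
cy=np.degrees(np.arctan2(M[1,0],M[0,0])); d=np.array([x,y,z])-np.array(s["tcp_pos"])*1000
print("yaw",round(cy,2),"tool shift mm",(M.T@d).round(1),"turn",round((cy-yaw+180)%360-180,1),"|d|",round(np.linalg.norm(d)))
E
python3 go.py 522 74 230 0
```

```text
yaw -63.77 tool shift mm [-435.6 -501.     1.3] turn -63.8 |d| 664
```

```bash
python3 -m crank '[-0.02,-0.023,0,-4,0.7, -0.06,-0.069,0,-11,0.7, -0.1,-0.115,0,-20,0.7, -0.14,-0.161,0,-30,0.7, -0.18,-0.207,0,-40,0.7, -0.22,-0.253,0,-50,0.7, -0.26,-0.299,0,-58,0.7, -0.3,-0.345,0,-63.8,0.7, -0.34,-0.391,0,-63.8,0.7, -0.38,-0.437,0,-63.8,0.7]' 60; python3 go.py 522 74 114 0
```

```text
time: 2.35
tcp_pos: [0.49, -0.0023, 0.2317]
tcp_rot: [3.141, 0.001, 0.002]
force: [0.9, -0.6, -0.5]
width: 0.699
yaw 0.04 tool shift mm [ 31.9 -76.3 117.7] turn 0.0 |d| 144
```

```bash
python3 -m crank '[0.016,-0.038,0,0,0.7, 0.033,-0.076,0,0,0.7, 0.033,-0.076,0.04,0,0.7, 0.033,-0.076,0.08,0,0.7, 0.033,-0.076,0.105,0,0.7, 0.033,-0.076,0.118,0,0.7, 0.033,-0.076,0.118,0,0.7, 0.033,-0.076,0.118,0,0.2, 0.033,-0.076,0.118,0,0.2, 0.033,-0.076,0.118,0,0.2]' 60
python3 - <<'E'
from h import *
im=optics.get_image("side"); cv2.imwrite("pics/s1.png",cv2.resize(im["color"][60:300,180:480],None,fx=2.4,fy=2.4))
E
python3 go.py 561.6 308 114 0
```

```text
time: 3.6
tcp_pos: [0.5231, 0.0718, 0.1147]
tcp_rot: [-3.142, -0.001, -0.004]
force: [-1.2, -0.2, 6.7]
width: 0.381
yaw 0.03 tool shift mm [  38.6 -236.2    0.8] turn 0.0 |d| 239
```

View pics/s1.png

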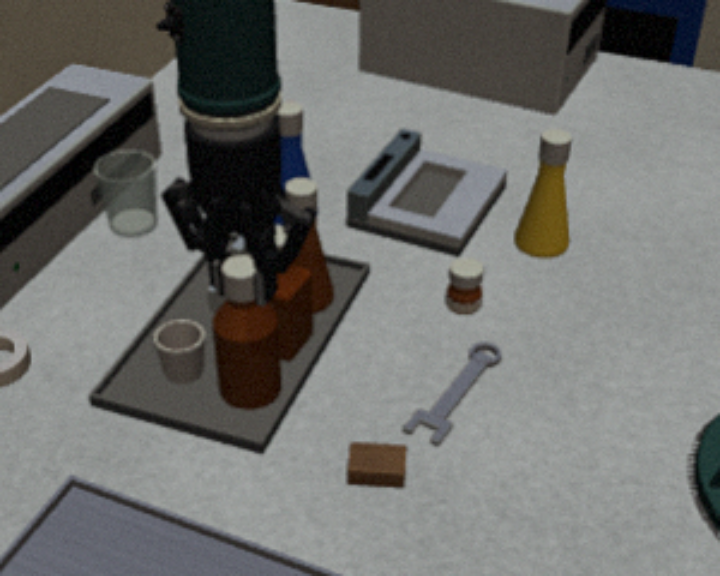

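The jaws hold the round cap (crop 240,275) and the bottle still stands upright.

```bash
python3 -m crank '[0,0,-0.015,0,0.2, 0,0,-0.04,0,0.2, 0.003,-0.02,-0.06,0,0.2, 0.01,-0.06,-0.06,0,0.2, 0.017,-0.105,-0.06,0,0.2, 0.025,-0.15,-0.06,0,0.2, 0.032,-0.195,-0.06,0,0.2, 0.037,-0.225,-0.06,0,0.2, 0.0385,-0.236,-0.06,0,0.2, 0.0385,-0.236,-0.05,0,0.2]'; python3 -m crank '[0,0,0.012,0,0.2, 0,0,0.025,0,0.2, 0,0,0.035,0,0.2, 0,0,0.042,0,0.2, 0,0,0.047,0,0.2, 0,0,0.0495,0,0.2, 0,0,0.05,0,0.2, 0,0,0.05,0,0.7, 0,0,0.05,0,0.7, 0,0,0.05,0,0.7]'; python3 go.py 524 2 99 0
```

```text
time: 4.9
tcp_pos: [0.561, 0.3082, 0.1639]
tcp_rot: [-3.141, -0.002, -0.002]
force: [0.2, 0.0, -5.1]
width: 0.381
time: 6.15
tcp_pos: [0.5609, 0.308, 0.1136]
tcp_rot: [-3.141, -0.001, -0.001]
force: [-0.3, 0.1, 1.0]
width: 0.702
yaw 0.03 tool shift mm [-37.1 306.   14.4] turn 0.0 |d| 309
```

```bash
python3 -m crank '[0,0,-0.03,0,0.7, 0,0,-0.06,0,0.7, -0.006,0.05,-0.06,0,0.7, -0.012,0.1,-0.06,0,0.7, -0.019,0.155,-0.06,0,0.7, -0.025,0.21,-0.06,0,0.7, -0.032,0.265,-0.06,0,0.7, -0.037,0.306,-0.06,0,0.7, -0.037,0.306,-0.05,0,0.7, -0.037,0.306,-0.03,0,0.7]'; python3 -m crank '[0,0,0.02,0,0.7, 0,0,0.035,0,0.7, 0,0,0.044,0,0.7, 0,0,0.044,0,0.7, 0,0,0.044,0,0.2, 0,0,0.044,0,0.2, 0,0,0.044,0,0.2, 0,0,0.044,0,0.2, 0,0,0.034,0,0.2, 0,0,0.01,0,0.2]'; python3 go.py 485.6 310.4 99 0
```

```text
time: 7.4
tcp_pos: [0.5247, 0.0017, 0.1436]
tcp_rot: [-3.141, 0.001, -0.004]
force: [0.0, -0.3, 0.4]
width: 0.699
time: 8.65
tcp_pos: [0.5217, 0.0021, 0.1326]
tcp_rot: [-3.141, -0.001, 0.007]
force: [0.6, -0.8, -2.8]
width: 0.359
yaw 0.03 tool shift mm [ -35.8 -308.3   33.9] turn 0.0 |d| 312
```

```bash
python3 -m crank '[0,0,-0.015,0,0.2, -0.002,-0.02,-0.025,0,0.2, -0.008,-0.065,-0.025,0,0.2, -0.014,-0.115,-0.025,0,0.2, -0.02,-0.165,-0.025,0,0.2, -0.026,-0.215,-0.025,0,0.2, -0.031,-0.26,-0.025,0,0.2, -0.035,-0.293,-0.025,0,0.2, -0.037,-0.308,-0.025,0,0.2, -0.037,-0.308,-0.015,0,0.2]'; python3 -m crank '[0,0,0.012,0,0.2, 0,0,0.025,0,0.2, 0,0,0.035,0,0.2, 0,0,0.042,0,0.2, 0,0,0.046,0,0.2, 0,0,0.0485,0,0.2, 0,0,0.049,0,0.2, 0,0,0.049,0,0.65, 0,0,0.049,0,0.65, 0,0,0.049,0,0.65]'; python3 go.py 531 -73 107 0
python3 - <<'E'
from h import *
im=optics.get_image("side"); cv2.imwrite("pics/s2.png",cv2.resize(im["color"][60:380,150:480],None,fx=1.8,fy=1.8))
E
```

```text
time: 9.9
tcp_pos: [0.487, 0.3104, 0.1486]
tcp_rot: [-3.141, -0.003, -0.002]
force: [0.8, -0.4, -4.0]
width: 0.357
time: 11.15
tcp_pos: [0.4867, 0.31, 0.0995]
tcp_rot: [-3.141, -0.001, -0.001]
force: [-0.3, -0.7, 0.3]
width: 0.654
yaw 0.03 tool shift mm [ 44.  383.   -7.6] turn 0.0 |d| 386
```

View pics/s2.png

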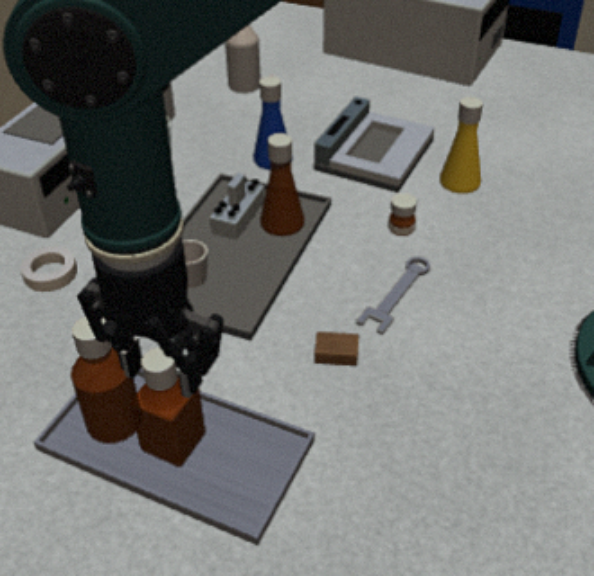

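Round (crop 105,390) and square (170,405) both stand upright on the side tray, and the amber flask (282,190) is still in its place. Next is the flask.

```bash
python3 -m crank '[0,0,-0.03,0,0.65, 0,0,-0.07,0,0.65, 0.005,0.05,-0.08,0,0.65, 0.011,0.1,-0.08,0,0.65, 0.017,0.155,-0.08,0,0.65, 0.023,0.21,-0.08,0,0.65, 0.03,0.265,-0.08,0,0.65, 0.037,0.32,-0.08,0,0.65, 0.044,0.368,-0.08,0,0.65, 0.044,0.383,-0.08,0,0.65]'; python3 -m crank '[0,0,0.03,0,0.65, 0,0,0.055,0,0.65, 0,0,0.07,0,0.65, 0,0,0.0725,0,0.65, 0,0,0.0725,0,0.2, 0,0,0.0725,0,0.2, 0,0,0.0725,0,0.2, 0,0,0.0725,0,0.2, 0,0,0.06,0,0.2, 0,0,0.03,0,0.2]'; python3 go.py 410 312.7 107 0
```

```text
time: 12.45
tcp_pos: [0.5314, -0.0759, 0.1794]
tcp_rot: [3.141, -0.004, 0.002]
force: [0.2, 0.4, 0.7]
width: 0.648
time: 13.7
tcp_pos: [0.5284, -0.0727, 0.1484]
tcp_rot: [-3.14, -0.001, 0.008]
force: [0.5, 0.1, -3.7]
width: 0.357
yaw 0.03 tool shift mm [-118.  -385.4   42.6] turn 0.0 |d| 405
```

```bash
python3 -m crank '[-0.004,-0.02,-0.015,0,0.2, -0.018,-0.06,-0.02,0,0.2, -0.032,-0.105,-0.02,0,0.2, -0.046,-0.15,-0.02,0,0.2, -0.06,-0.195,-0.02,0,0.2, -0.074,-0.24,-0.02,0,0.2, -0.088,-0.285,-0.02,0,0.2, -0.102,-0.33,-0.02,0,0.2, -0.114,-0.37,-0.02,0,0.2, -0.119,-0.385,-0.02,0,0.2]'; python3 -m crank '[0,0,0.015,0,0.2, 0,0,0.03,0,0.2, 0,0,0.045,0,0.2, 0,0,0.055,0,0.2, 0,0,0.06,0,0.2, 0,0,0.062,0,0.2, 0,0,0.0625,0,0.2, 0,0,0.0625,0,0.65, 0,0,0.0625,0,0.65, 0,0,0.0625,0,0.65]'; python3 -m crank '[0,0,-0.03,0,0.65, 0,0,-0.07,0,0.65, 0,0.04,-0.08,0,0.65, 0.01,0.08,-0.08,0,0.65, 0.02,0.12,-0.08,0,0.65, 0.04,0.17,-0.08,0,0.65, 0.06,0.22,-0.08,0,0.65, 0.08,0.25,-0.08,0,0.65, 0.08,0.25,-0.08,0,0.65, 0.08,0.25,-0.08,0,0.65]'
python3 - <<'E'
from h import *
im=optics.get_image("side"); cv2.imwrite("pics/s3.png",cv2.resize(im["color"][60:380,150:480],None,fx=1.8,fy=1.8))
im=optics.get_image("top"); P=cloud(im)
for t in ["round_bottle","square_bottle","conical_flask","carrier","beaker"]:
    for r in optics.regions_of("top",t)[:3]:
        q=P[r["pixels"]&(im["depth"]>0)]; zt=np.percentile(q[:,2],97); k=q[q[:,2]>zt-.008]
        print(t,round(r["score"],2),"top z",zt.round(3),"xy",np.median(k,0)[:2].round(3))
E
python3 go.py 594 -61 43 2
```

```text
time: 14.95
tcp_pos: [0.4092, 0.3139, 0.1692]
tcp_rot: [-3.141, -0.005, 0.002]
force: [-0.2, -0.4, -3.1]
width: 0.359
time: 16.2
tcp_pos: [0.4119, 0.312, 0.1071]
tcp_rot: [-3.141, -0.001, -0.001]
force: [0.0, -0.1, 0.2]
width: 0.651
time: 17.45
tcp_pos: [0.4911, 0.0622, 0.1866]
tcp_rot: [-3.141, -0.0, 0.002]
force: [-0.4, -0.5, -1.2]
width: 0.648
conical_flask 0.93 top z 0.139 xy [ 0.326 -0.27 ]
conical_flask 0.91 top z 0.139 xy [ 0.613 -0.22 ]
carrier 0.92 top z 0.07 xy [ 0.593 -0.062]
yaw 0.09 tool shift mm [102.5 123.7 143.8] turn -1.9 |d| 216
```

View pics/s3.png

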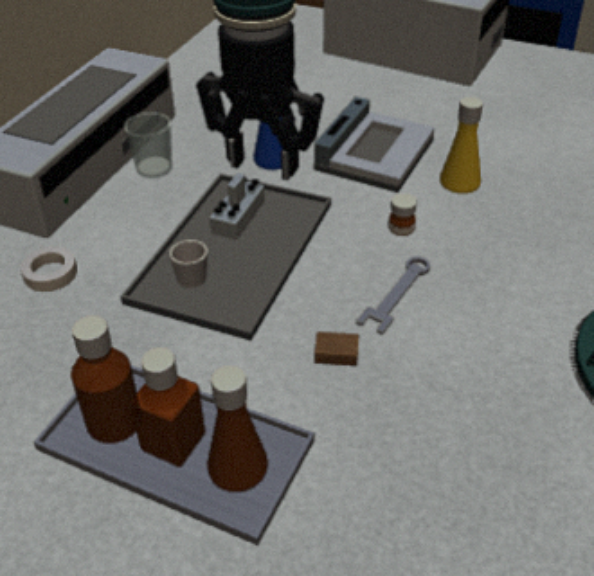

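All three bottles stand upright on the side tray (crop 105,400; 170,410; 237,430). The carrier (238,205) and beaker (190,262) are untouched. The arm hides the bottles from the top camera, so only the side picture shows this. Next is the carrier.

```bash
python3 -m crank '[0.03,0.03,0,-1.9,0.5, 0.06,0.07,0,-1.9,0.5, 0.09,0.11,0,-1.9,0.5, 0.1025,0.1237,0,-1.9,0.5, 0.1025,0.1237,0.04,-1.9,0.5, 0.1025,0.1237,0.08,-1.9,0.5, 0.1025,0.1237,0.115,-1.9,0.5, 0.1025,0.1237,0.135,-1.9,0.5, 0.1025,0.1237,0.144,-1.9,0.5, 0.1025,0.1237,0.144,-1.9,0.5]'; python3 -m crank '[0,0,0,0,0, 0,0,0,0,0, 0,0,0,0,0, 0,0,0,0,0, 0,0,0,0,0, 0,0,-0.01,0,0, 0,0,-0.03,0,0, 0,0,-0.06,0,0, 0,0,-0.08,0,0, 0,0,-0.08,0,0]'; python3 go.py 469.5 -293.5 50 -3.3
```

```text
time: 19.05
tcp_pos: [0.5938, -0.0613, 0.0426]
tcp_rot: [-3.141, -0.054, 0.002]
force: [-0.1, 0.2, 0.3]
width: 0.505
time: 20.3
tcp_pos: [0.5954, -0.0621, 0.1246]
tcp_rot: [3.14, 0.053, 0.005]
force: [-0.2, -0.2, -2.4]
width: 0.127
yaw 1.93 tool shift mm [-133.8  227.    74.3] turn 5.2 |d| 274
```

```bash
python3 -m crank '[-0.03,0.008,0,0,0, -0.075,0.02,0,1,0, -0.115,0.032,0,2,0, -0.129,0.06,0,3,0, -0.13,0.1,0,4,0, -0.131,0.14,0,5.2,0, -0.132,0.175,0,5.2,0, -0.133,0.21,0,5.2,0, -0.134,0.227,0,5.2,0, -0.134,0.227,0,5.2,0]'; python3 go.py 469.5 -293.5 49.6 -3.3
python3 - <<'E'
from h import *
im=optics.get_image("side"); cv2.imwrite("pics/s4.png",cv2.resize(im["color"][60:260,240:480],None,fx=3,fy=3))
im=optics.get_image("top"); P=cloud(im)
r=optics.regions_of("top","carrier")
for x in r[:2]:
    q=P[x["pixels"]&(im["depth"]>0)]; print(x["score"],np.median(q,0),q.min(0),q.max(0))
cv2.imwrite("pics/t4.png",cv2.resize(im["color"][120:260,400:560],None,fx=4,fy=4))
E
```

```text
time: 21.55
tcp_pos: [0.4675, -0.2934, 0.1221]
tcp_rot: [-3.139, 0.092, 0.001]
force: [0.5, -0.3, -2.7]
width: 0.127
yaw -3.36 tool shift mm [ 2.   0.  72.5] turn -0.1 |d| 73
0.88 [ 0.46778788 -0.2643074   0.1128141 ] [ 0.44641802 -0.30294753  0.00815641] [ 0.49824796 -0.24278028  0.1499045 ]
```

View pics/s4.png

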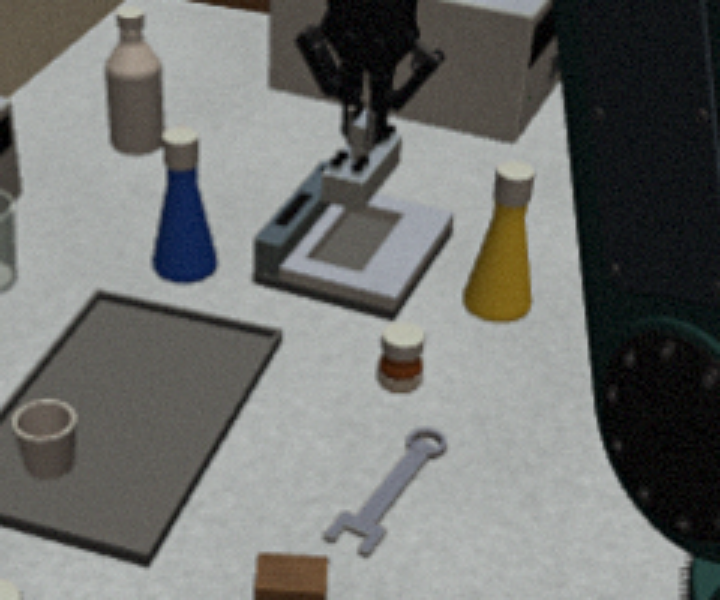

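The gripper holds the carrier level above the pocket (crop 360,165). Lowering it now.

```bash
python3 -m crank '[0.001,0,0.015,0,0, 0.001,0,0.03,0,0, 0.001,0,0.042,0,0, 0.001,0,0.052,0,0, 0.001,0,0.06,0,0, 0.001,0,0.066,0,0, 0.001,0,0.07,0,0, 0.001,0,0.072,0,0, 0.001,0,0.073,0,0, 0.001,0,0.073,0,0]'; python3 -m crank '[0,0,0,0,0.4, 0,0,0,0,0.4, 0,0,0,0,0.4, 0,0,-0.02,0,0.4, 0,0,-0.05,0,0.4, 0,0,-0.09,0,0.4, 0,0,-0.13,0,0.4, 0,-0.05,-0.13,3,0.4, 0,-0.1,-0.13,3,0.4, 0,-0.15,-0.13,3,0.4]';  python3 - <<'E'
from h import *
im=optics.get_image("side"); cv2.imwrite("pics/s5.png",cv2.resize(im["color"][60:260,240:480],None,fx=3,fy=3))
im=optics.get_image("top"); P=cloud(im);X,Y,Z=np.moveaxis(P,-1,0)
b=(X>.42)&(X<.51)&(Y>-.37)&(Y<-.22)
for n,a,c in(("fin",.06,.09),("blk",.032,.06)):
    q=P[b&(Z>a)&(Z<c)][:,:2].astype(np.float32)*1000; print(n,len(q),cv2.minAreaRect(q) if len(q) else "")
for t in ["round_bottle","square_bottle","conical_flask","carrier"]:
    for r in optics.regions_of("top",t)[:3]:
        q=P[r["pixels"]&(im["depth"]>0)]; zt=np.percentile(q[:,2],97); k=q[q[:,2]>zt-.008]
        print(t,round(r["score"],2),"top z",zt.round(3),"xy",np.median(k,0)[:2].round(3))
E
python3 go.py 411.5 312 107 0
```

```text
time: 22.95
tcp_pos: [0.4689, -0.2933, 0.0509]
tcp_rot: [3.14, -0.089, 0.0]
force: [-2.4, 1.9, 7.2]
width: 0.13
time: 24.2
tcp_pos: [0.4775, -0.1422, 0.1799]
tcp_rot: [-3.137, 0.173, -0.001]
force: [0.8, -0.5, -0.0]
width: 0.402
fin 0 
blk 10 ((448.00439453125, -310.94549560546875), (49.138633728027344, 1.3224154710769653), 86.2097396850586)
round_bottle 0.94 top z 0.151 xy [0.559 0.31 ]
square_bottle 0.91 top z 0.136 xy [0.487 0.309]
conical_flask 0.75 top z 0.138 xy [ 0.327 -0.269]
conical_flask 0.69 top z 0.144 xy [0.411 0.309]
conical_flask 0.52 top z 0.056 xy [ 0.62  -0.201]
yaw -6.27 tool shift mm [-115.9 -446.4   72.6] turn -6.3 |d| 467
```

View pics/s5.png

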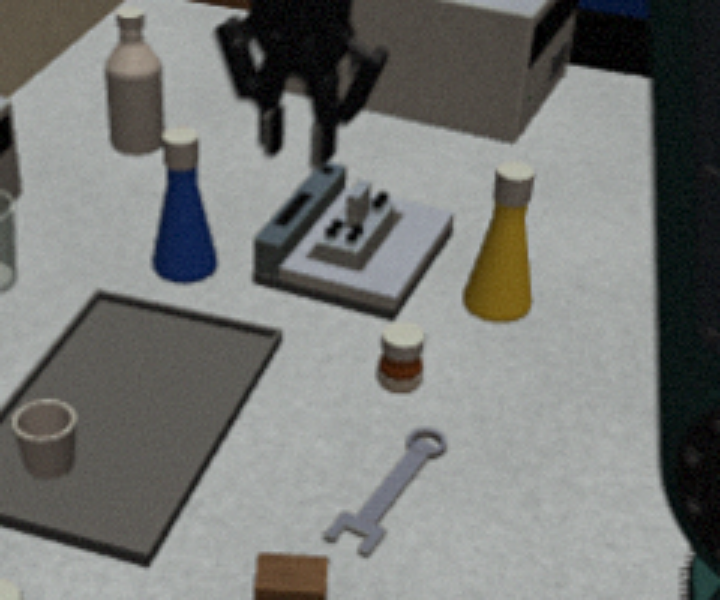

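The carrier sits down in the pocket (crop 355,230) and is released. I'll check it from the top camera once the arm is clear.

```bash
python3 -m crank '[-0.013,-0.05,-0.02,-2,0.65, -0.026,-0.1,-0.02,-4,0.65, -0.039,-0.15,-0.02,-6.3,0.65, -0.052,-0.2,-0.02,-6.3,0.65, -0.065,-0.25,-0.02,-6.3,0.65, -0.078,-0.3,-0.02,-6.3,0.65, -0.091,-0.35,-0.02,-6.3,0.65, -0.104,-0.4,-0.02,-6.3,0.65, -0.116,-0.446,-0.02,-6.3,0.65, -0.116,-0.446,-0.02,-6.3,0.65]'; python3 go.py 411.8 311.5 107 0;  python3 - <<'E'
from h import *
for n in("top","side"):
    im=optics.get_image(n); P=cloud(im);X,Y,Z=np.moveaxis(P,-1,0)
    b=(X>.42)&(X<.504)&(Y>-.37)&(Y<-.22)
    for k,a,c in(("fin",.06,.09),("blk",.032,.06)):
        m=b&(Z>a)&(Z<c);q=P[m][:,:2].astype(np.float32)*1000; print(n,k,len(q),cv2.minAreaRect(q) if len(q) else "", np.median(Z[m]), Z[m].max())
E
```

```text
time: 25.75
tcp_pos: [0.4119, 0.3146, 0.1998]
tcp_rot: [-3.14, -0.004, -0.001]
force: [-0.1, -0.6, -0.4]
width: 0.649
yaw 0.15 tool shift mm [-0.2  3.2 92.8] turn 0.2 |d| 93
top fin 146 ((468.5648498535156, -291.6764221191406), (33.55640411376953, 11.284472465515137), 88.03056335449219) 0.07569542009159791 0.08001989777937457
top blk 956 ((468.71636962890625, -291.82025146484375), (94.45211791992188, 40.27247619628906), 86.8523178100586) 0.041747484761059606 0.0599910287937544
side fin 66 ((471.11871337890625, -293.8631591796875), (39.50483703613281, 13.181096076965332), 86.38968658447266) 0.07403762963750132 0.07953834059379905
side blk 305 ((470.5769958496094, -291.3914794921875), (97.215576171875, 40.84574890136719), 87.25936126708984) 0.04279758025611424 0.05943744358999248
```

```bash
python3 -m crank '[0,0.001,0.03,0,0.65, 0,0.001,0.06,0,0.65, 0,0.001,0.085,0,0.65, 0,0.001,0.093,0,0.65, 0,0.001,0.093,0,0.2, 0,0.001,0.093,0,0.2, 0,0.001,0.093,0,0.2, 0,0.001,0.093,0,0.2, 0,0.001,0.08,0,0.2, 0,0.001,0.05,0,0.2]';  python3 go.py 531.3 -73.5 107 0
```

```text
time: 27.1
tcp_pos: [0.4094, 0.3109, 0.1496]
tcp_rot: [3.14, 0.001, -0.005]
force: [0.7, 0.0, -2.8]
width: 0.357
yaw 0.04 tool shift mm [121.7 384.4  42.8] turn 0.0 |d| 405
```

```bash
python3 -m crank '[0.004,0.02,-0.015,0,0.2, 0.018,0.06,-0.02,0,0.2, 0.032,0.105,-0.02,0,0.2, 0.046,0.15,-0.02,0,0.2, 0.06,0.195,-0.02,0,0.2, 0.074,0.24,-0.02,0,0.2, 0.088,0.285,-0.02,0,0.2, 0.104,0.335,-0.02,0,0.2, 0.116,0.372,-0.02,0,0.2, 0.12,0.3845,-0.015,0,0.2]'; python3 -m crank '[0,0,0,0,0.2, 0,0,0.015,0,0.2, 0,0,0.03,0,0.2, 0,0,0.042,0,0.2, 0,0,0.05,0,0.2, 0,0,0.054,0,0.2, 0,0,0.056,0,0.2, 0,0,0.057,0,0.2, 0,0,0.0575,0,0.2, 0,0,0.0575,0,0.2]';python3 go.py 531.3 -73.5 107 0
```

```text
time: 28.35
tcp_pos: [0.5324, -0.0752, 0.1657]
tcp_rot: [3.141, -0.003, 0.003]
force: [0.5, 0.2, -3.0]
width: 0.358
time: 29.6
tcp_pos: [0.5314, -0.073, 0.1076]
tcp_rot: [3.142, 0.001, 0.001]
force: [-0.4, 0.7, -3.0]
width: 0.361
yaw 0.03 tool shift mm [-0.1  0.5  0.6] turn 0.0 |d| 1
```

```bash
python3 -m crank '[0,0,0.0012,0,0.2, 0,0,0.0012,0,0.2, 0,0,0.0012,0,0.65, 0,0,0.0012,0,0.65, 0,0,0.0012,0,0.65, 0,0,-0.03,0,0.65, 0,0,-0.08,0,0.65, -0.005,-0.045,-0.08,0,0.65, -0.01,-0.095,-0.08,0,0.65, -0.016,-0.15,-0.08,0,0.65]'; python3 -m crank '[-0.006,-0.05,0,0,0.65, -0.012,-0.1,0,0,0.65, -0.018,-0.155,0,0,0.65, -0.024,-0.205,0,0,0.65, -0.0285,-0.233,0,0,0.65, -0.0285,-0.233,0.03,0,0.65, -0.0285,-0.233,0.06,0,0.65, -0.0285,-0.233,0.08,0,0.65, -0.0285,-0.233,0.088,0,0.65, -0.0285,-0.233,0.088,0,0.65]';python3 go.py 486.7 310 99.5 0; python3 -m crank '[0,0,0,0,0.2, 0,0,0,0,0.2, 0,0,0,0,0.2, 0,0,0,0,0.2, 0,0,-0.01,0,0.2, 0,0,-0.03,0,0.2, 0,0,-0.06,0,0.2, 0.002,0.02,-0.06,0,0.2, 0.006,0.055,-0.06,0,0.2, 0.01,0.1,-0.06,0,0.2]';  python3 go.py 524 2 99.5 0
```

```text
time: 30.85
tcp_pos: [0.5151, 0.0781, 0.1876]
tcp_rot: [-3.141, 0.001, -0.001]
force: [0.9, 1.1, -1.0]
width: 0.649
time: 32.1
tcp_pos: [0.4864, 0.31, 0.0993]
tcp_rot: [3.142, 0.001, -0.001]
force: [-0.2, 0.2, 0.8]
width: 0.648
yaw 0.03 tool shift mm [ 0.3  0.  -0.2] turn 0.0 |d| 0
time: 33.35
tcp_pos: [0.4954, 0.2083, 0.1582]
tcp_rot: [3.141, 0.003, -0.003]
force: [1.4, 0.8, -2.4]
width: 0.359
yaw 0.11 tool shift mm [ 28.4 206.3  58.8] turn 0.1 |d| 216
```

```bash
python3 -m crank '[0.006,0.045,0,0,0.2, 0.012,0.09,0,0,0.2, 0.018,0.135,0,0,0.2, 0.024,0.175,0,0,0.2, 0.027,0.2,0,0,0.2, 0.028,0.208,0.01,0,0.2, 0.028,0.208,0.025,0,0.2, 0.028,0.208,0.038,0,0.2, 0.028,0.208,0.047,0,0.2, 0.028,0.208,0.053,0,0.2]'; python3 go.py 524.5 2 99.5 0;  python3 -m crank '[0,0,0.003,0,0.2, 0,0,0.005,0,0.2, 0,0,0.0065,0,0.2, 0,0,0.0075,0,0.2, 0,0,0.0075,0,0.2, 0,0,0.0075,0,0.2, 0,0,0.0075,0,0.65, 0,0,0.0075,0,0.65, 0,0,0.0075,0,0.65, 0,0,-0.02,0,0.65]'; python3 go.py 561 308 114 0
```

```text
time: 34.6
tcp_pos: [0.5242, 0.0028, 0.1054]
tcp_rot: [-3.141, -0.003, 0.002]
force: [0.3, -0.2, -2.0]
width: 0.358
yaw 0.09 tool shift mm [0.3 0.8 5.9] turn 0.1 |d| 6
time: 35.85
tcp_pos: [0.5228, 0.0023, 0.1249]
tcp_rot: [-3.141, -0.001, 0.007]
force: [0.5, -0.5, -0.0]
width: 0.654
yaw 0.03 tool shift mm [  38.4 -305.7   10.9] turn 0.0 |d| 308
```

```bash
python3 -m crank '[0,0,-0.04,0,0.7, 0.003,-0.03,-0.07,0,0.7, 0.009,-0.08,-0.07,0,0.7, 0.015,-0.13,-0.07,0,0.7, 0.021,-0.18,-0.07,0,0.7, 0.027,-0.23,-0.07,0,0.7, 0.033,-0.28,-0.07,0,0.7, 0.0367,-0.306,-0.07,0,0.7, 0.0367,-0.306,-0.04,0,0.7, 0.0367,-0.306,-0.02,0,0.7]'; python3 go.py 561 308 113.8 0; python3 -m crank '[0,0,0.015,0,0.7, 0,0,0.028,0,0.7, 0,0,0.032,0,0.7, 0,0,0.032,0,0.7, 0,0,0.032,0,0.2, 0,0,0.032,0,0.2, 0,0,0.032,0,0.2, 0,0,0.032,0,0.2, 0,0,0.022,0,0.2, 0,0,-0.008,0,0.2]';  python3 go.py 522.8 73.5 114 0
```

```text
time: 37.1
tcp_pos: [0.5606, 0.3077, 0.145]
tcp_rot: [3.141, 0.002, -0.002]
force: [-0.2, -0.7, -0.4]
width: 0.698
yaw 0.07 tool shift mm [ 0.4 -0.3 31.2] turn 0.1 |d| 31
time: 38.35
tcp_pos: [0.5591, 0.3072, 0.1526]
tcp_rot: [3.139, 0.001, -0.008]
force: [0.5, 0.5, -3.6]
width: 0.383
yaw 0.03 tool shift mm [-36.2 233.6  39.3] turn 0.0 |d| 240
```

```bash
python3 -m crank '[-0.003,0.02,-0.015,0,0.2, -0.01,0.06,-0.02,0,0.2, -0.017,0.105,-0.02,0,0.2, -0.025,0.15,-0.02,0,0.2, -0.032,0.195,-0.02,0,0.2, -0.037,0.225,-0.02,0,0.2, -0.038,0.236,-0.02,0,0.2, -0.038,0.236,-0.01,0,0.2, -0.038,0.236,0.005,0,0.2, -0.038,0.236,0.018,0,0.2]'; python3 go.py 523 72 113.6 0; python3 -m crank '[0,0,0.01,0,0.2, 0,0,0.016,0,0.2, 0,0,0.02,0,0.2, 0,0,0.022,0,0.2, 0,0,0.0225,0,0.2, 0,0,0.0225,0,0.2, 0,0,0.0225,0,0.7, 0,0,0.0225,0,0.7, 0,0,0.0225,0,0.7, 0,0,-0.02,0,0.7]'; python3 -m crank '[0,0,-0.04,0,0.7, 0,0,-0.08,0,0.7, -0.02,-0.04,-0.08,0,0.7, -0.04,-0.09,-0.08,0,0.7, -0.06,-0.14,-0.08,0,0.7, -0.08,-0.19,-0.08,0,0.7, -0.1,-0.24,-0.08,0,0.7, -0.1,-0.27,-0.08,0,0.7, -0.1,-0.27,-0.08,0,0.7, -0.1,-0.27,-0.08,0,0.7]'
python3 - <<'E'
from h import *
im=optics.get_image("side"); cv2.imwrite("pics/s6.png",cv2.resize(im["color"][60:300,180:480],None,fx=2.4,fy=2.4))
im=optics.get_image("top"); P=cloud(im);cv2.imwrite("pics/t6.png",cv2.resize(im["color"][80:300,110:540],None,fx=1.8,fy=1.8))
X,Y,Z=np.moveaxis(P,-1,0)
box=lambda a,b,c_,d:(X>a)&(X<b)&(Y>c_)&(Y<d)&(im["depth"]>0)
def rect(m,n):
    q=P[m][:,:2].astype(np.float32)*1000; print(n,len(q),cv2.minAreaRect(q) if len(q) else "")
for n,b,z in(("round",(.47,.57,.04,.12),.145),("square",(.47,.57,-.035,.04),.13),("cone",(.47,.57,-.12,-.04),.138)):
    rect(box(*b)&(Z>z-.004)&(Z<z+.016),n+" cap")
rect(box(.56,.66,.03,.12)&(Z>.035)&(Z<.06),"beaker rim")
rect(box(.42,.504,-.37,-.22)&(Z>.032)&(Z<.06),"carrier")
E
```

```text
time: 39.6
tcp_pos: [0.5227, 0.073, 0.1347]
tcp_rot: [-3.141, -0.003, 0.002]
force: [0.2, 0.0, -3.7]
width: 0.382
yaw 0.1 tool shift mm [ 0.3  1.  21.1] turn 0.1 |d| 21
time: 40.85
tcp_pos: [0.5207, 0.072, 0.1541]
tcp_rot: [-3.142, -0.001, 0.011]
force: [0.6, -0.2, 0.0]
width: 0.701
time: 42.1
tcp_pos: [0.423, 0.3414, 0.2361]
tcp_rot: [3.141, 0.001, -0.001]
force: [0.9, 0.7, 0.1]
width: 0.701
round cap 339 ((521.8170166015625, 74.14973449707031), (32.650978088378906, 32.85432815551758), 25.43305015563965)
square cap 282 ((524.2099609375, 1.9548635482788086), (30.11348533630371, 30.14731788635254), 89.5222396850586)
cone cap 291 ((531.1736450195312, -72.40499114990234), (29.917160034179688, 30.048261642456055), 86.49842834472656)
beaker rim 196 ((593.1871948242188, 76.32949829101562), (44.97172546386719, 45.5363883972168), 89.75236511230469)
carrier 958 ((468.6177978515625, -291.84698486328125), (94.53392791748047, 40.0577392578125), 86.7009048461914)
```

View pics/s6.png

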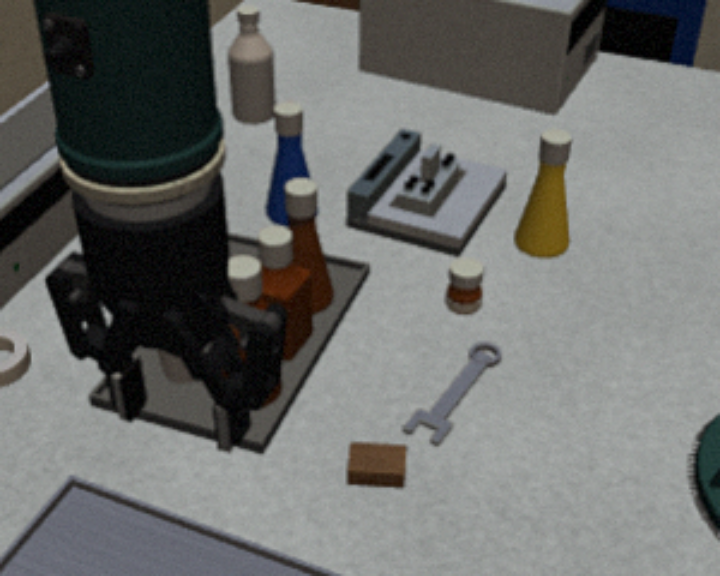

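The three bottles are back in their row (caps at crop 245,270; 277,245; 300,195), within 1 mm of their start in the top view. The carrier is in the pocket (430,185), the beaker has not moved, and the arm is clear. Handing in.

```bash
python3 -c "
from plant import env
print(env.hand_in(), env.get_state()['force'])"
```

```text
the job is handed in; nothing more can be done
the job is handed in; nothing more can be done
```

I moved the three bottles onto the side tray, set the carrier in the dock pocket, put the bottles back in their places and handed the job in. It took about 42 s of the 144 s allowed. The hand-in reported no verdict, so the figures below are my own last checks, from the top camera unless noted:

- **Bottles:** each cap is about 1 mm or less from its starting position, and all three stand upright in the side picture.
- **Carrier:** it is about 1.5 mm from my estimate of the pocket centre and turned the same way as the dock to within about half a degree. An earlier check, with the carrier already released, put the top of its fin at about 76 mm against the 77 mm expected for fully seated.
- **Beaker:** it did not move measurably.
- **Arm:** the gripper was open and clear of everything.

**Gaps in the checks:** right after the third bottle went down, the arm hid the side tray from the top camera, so only the side picture confirmed it then. A top view after the carrier was placed found all three bottles on the side tray. In the first check after the carrier was released, the arm hid it from the top camera, so I measured it again once the arm was clear. No check that could see its target disagreed.

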